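Find the tin that holds the mincer discs

ROBOT

A 6-joint arm with a two-finger parallel gripper is mounted at the origin on the work surface. World frame = base frame: x ahead of the robot, y to its left, z up, the work surface at z = 0. Lengths are in m, angles in rad, forces in N, time in s.
With the tool pointing down it reaches from about 0.35 to 0.95 m from the base axis. Payload 17.4 kg.
Tool frame: the origin (TCP) lies midway between the tips of the shut fingers; the grasp point (between the pads) lies 19 mm behind it; z points along the fingers, y is the direction in which the jaws open and shut (so a half turn about z gives the same grasp; the last joint's range is limited). The gripper opens to 93 mm and grips with 3 to 60 N. Pads are 15 mm wide; open, the fingers measure 128 mm over their backs; the gripper's body (75 mm by 188 mm) begins 65 mm behind the grasp point.
Start: joints at [-0.038, 0.116, 1.442, -0, 1.584, -0.038], TCP at [0.675, -0, 0.219] pointing down, gripper open.
Joint ranges: [-2.83, 2.83], [-0.83, 2.19], [0.07, 2.5], [-1.14, 4.28], [0.01, 3], [-2.97, 2.97]. Speed limits (rad/s): [1.89, 1.89, 2.22, 3.14, 3.14, 3.14].

INTERFACE

Orientations are given as a unit quaternion [w, x, y, z].
In Python, from cell import status, optics, order gives the robot as it stands. The module is installed in compiled form; this text tells all that it offers.
- The arm moves only by the tool carry_out, never from a script. Its argument "plan" is text: rows parted by semicolons, each of 7 numbers parted by spaces: the closure, from -1 (fully open) to 1 (shut), so that 0 is half open, then the shift along the tool's x, y, z in m, then the turn, a rotation vector about the tool's x, y, z in rad. In form: grip tx ty tz ax ay az; .... A call has 1 to 8 rows; each row is the pose to reach, as a shift and turn from the pose measured when the call began, along the tool's axes at that moment; what a row does not reach only later rows make up. A row lasts 1/8 s, in which the tool goes at most 62.5 mm and 10.7 degrees, less where a joint would pass 70% of its speed; a pose out of reach is approached as far as the arm can. A call with a gripper value outside its range is refused whole. The fingers move at their own pace and stop on an object; the grip force is fixed at half the most. Time passes only in rows, so rows that repeat a pose let the fingers close. It gives the time, the measured TCP pose, the force and the opening at its end, in the units of the state.
- status.read_state(): the state, without advancing time (a new reading comes with each control period).
- optics.read_camera(name): name is "scene" or "side" or "wrist"; returns (picture, depth): 400x640x3 uint8, blue, green, red; 400x640 float32, m along the optical axis (not along the pixel's ray), 0 where there is no reading.
- optics.camera_info(name): a dict with "intrinsics" (3x3 intrinsics, pixels), "view" (4x4, takes a point from world to camera coordinates); the wrist camera has in their place "tool_from_camera" (4x4, takes a point from camera to tool coordinates, whose origin is the TCP and whose axes are the flange's). Camera axes: x right, y up, looking along -z (the intrinsics and any distortion apply to the point x, -y, -z); pixel columns grow to the right and rows downward; lengths in m; the calibration is good to about 2 mm. A picture is of the moment at which its call begins: read the wrist's pose just before it. camera_info takes no time and is no camera call.
- order.close_job(): hands the job in, once; it reports no verdict.
The state is a dict: "t": time; "joints": joint angles; "joint_vel": joint speeds; "joint_torque": joint torques, N m; "eef_pos": TCP position; "orientation": TCP orientation; "force": force on the tool from outside, world axes, zero at the start; "torque": the same for the moment, N m; "gripper_width": opening from 0.0 (shut) to 1.0 (fully open).
Only numpy, scipy, OpenCV 4.12 (cv2) and the standard library are available. Lean on these libraries where they do the work, as an engineer would, in place of code of your own. Each camera call takes 0.05 s, during which the arm holds its last target.

TASK

Two identical closed square steel tins stand on the bench: one holds the steel mincer discs, the other only a light plastic spacer. Lift the left tin and then the right one (left and right as the robot sees them) clear of the bench to feel which is heavier. Stand the heavier one upright in the white tray and leave the lighter one standing upright on the bench where it was; keep both tins upright and set them down, do not drop them.

Things in the scene. Friction and masses are not known exactly. Their poses are not given: they have to be found in the camera images.
- tin_left: a closed square tin of bare steel with a flat lid, 54 x 54 mm and 86 mm tall, standing upright on the bench, the left one of the two (larger y); it looks exactly like the other square tin. Origin: centre of its underside; z up, x and y along its sides (any two opposite sides can be gripped). The lid is fast. One of the two tins weighs 0.24 to 0.28 kg, the other 0.6 to 0.8 kg, and which is which changes. The insert inside is loose by about 3 mm.
- tin_right: a closed square tin of bare steel with a flat lid, 54 x 54 mm and 86 mm tall, standing upright on the bench, the right one of the two (smaller y); it looks exactly like the other square tin. Origin: centre of its underside; z up, x and y along its sides (any two opposite sides can be gripped). The lid is fast. One of the two tins weighs 0.24 to 0.28 kg, the other 0.6 to 0.8 kg, and which is which changes. The insert inside is loose by about 3 mm.
- tray: a shallow white plastic tray, fixed to the bench, 240 mm along its x by 190 mm along its y, 16 mm tall, walls and floor 5 mm thick, empty; it lies to the left or to the right of the tins. Origin: centre of its underside, so its inner floor is 5 mm above the origin; z up.
Mind the look-alikes: they are no part of the job. What is shaped like the tin_left but yellow is not meant. What is shaped like the tin_right but purple is not meant.

How it is judged:
By the outcome, as a careful person would: the job done as asked, in the order asked, and still so for the second after the job is handed in, with the robot touching nothing.
It also fails if it takes over 61 s, if anything falls off the work surface, if the arm or the gripper's body presses on something with over 40 N, if the wrist force passes 120 N, or if a joint passes its speed limit or range.

## Working session

There is one attempt and no reset: what is moved stays moved. The work goes in short steps, Python scripts to look and compute and a tool call to move; the robot and the scene stay as the last step left them, time stands still between calls to the robot, and variables do not carry over. Pictures are saved under pics/ and viewed, and the job is handed in when it is done.

Besides the shell and the picture viewer there is one more tool, called after "Emit:" as a command line: name --argument value ..., lists and objects as JSON in quotes. carry_out: Moves the arm, as the interface text tells. Its arguments: {"type":"object","properties":{"plan":{"type":"string"}},"required":["plan"]}

```bash
mkdir -p pics; python3 - <<'E'
from cell import status, optics
import cv2,numpy as np
print(status.read_state())
for n in ("scene","side"):
    p,d=optics.read_camera(n); cv2.imwrite(f"pics/{n}0.png",p); np.save(f"pics/{n}0.npy",d)
    i=optics.camera_info(n); print(n,{k:np.round(v,4).tolist() if not isinstance(v,str) else v for k,v in i.items()})
print(optics.camera_info("wrist"))
E
```

```text
{'t': 0.0, 'joints': array([-3.78167835e-02,  1.16488461e-01,  1.44225467e+00, -1.57876007e-05,
        1.58404348e+00, -3.77876772e-02]), 'joint_vel': array([-7.60790602e-04,  7.47903264e-05,  1.36394378e-03, -5.94330326e-04,
        7.73825139e-04,  1.10812766e-03]), 'joint_torque': array([-2.39607485e-03, -7.21266031e+01, -6.22611737e+01,  7.77577632e-02,
        2.38535833e-02, -2.17692599e-05]), 'eef_pos': array([ 6.74785580e-01, -1.69234998e-05,  2.17910109e-01]), 'orientation': array([-4.32411161e-04,  7.07117016e-01,  7.07096294e-01, -4.11658832e-04]), 'force': array([ 0.11880985, -0.03602909,  0.57732831]), 'torque': array([ 0.01522387,  0.04363496, -0.0549085 ]), 'gripper_width': 0.9971815986452132}
scene {'intrinsics': [[463.5457, 0.0, 315.5085], [0.0, 463.5457, 202.4855], [0.0, 0.0, 1.0]], 'view': [[0.8802, 0.4746, -0.0079, -0.4678], [-0.3615, 0.681, 0.6368, 0.1583], [0.3076, -0.5576, 0.771, -1.1914], [0.0, 0.0, 0.0, 1.0]]}
side {'intrinsics': [[409.0451, 0.0, 320.4049], [0.0, 409.0451, 194.0996], [0.0, 0.0, 1.0]], 'view': [[-0.9946, -0.1038, -0.007, 0.4991], [0.0606, -0.6328, 0.7719, -0.0723], [-0.0846, 0.7673, 0.6357, -0.7624], [0.0, 0.0, 0.0, 1.0]]}
{'intrinsics': array([[358.82378467,   0.        , 316.74269531],
       [  0.        , 358.82378467, 188.86647469],
       [  0.        ,   0.        ,   1.        ]]), 'tool_from_camera': array([[-6.54738013e-04,  9.65918300e-01,  2.58846305e-01,
         7.09155942e-02],
       [ 9.99999609e-01,  7.86322452e-04, -4.04817403e-04,
        -8.32977196e-05],
       [-5.94557199e-04,  2.58845939e-01, -9.65918437e-01,
        -1.65816999e-01],
       [ 0.00000000e+00,  0.00000000e+00,  0.00000000e+00,
         1.00000000e+00]])}
```

View pics/scene0.png

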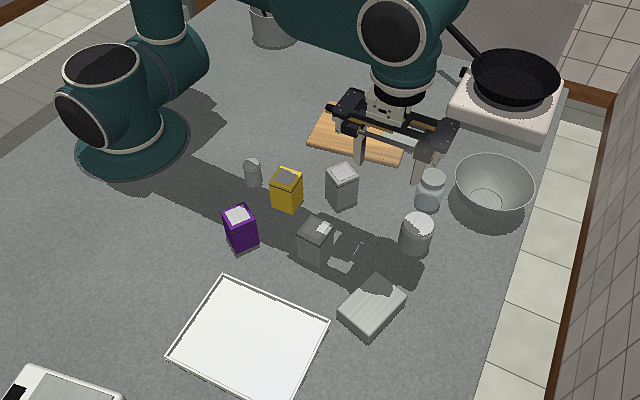

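View pics/side0.png

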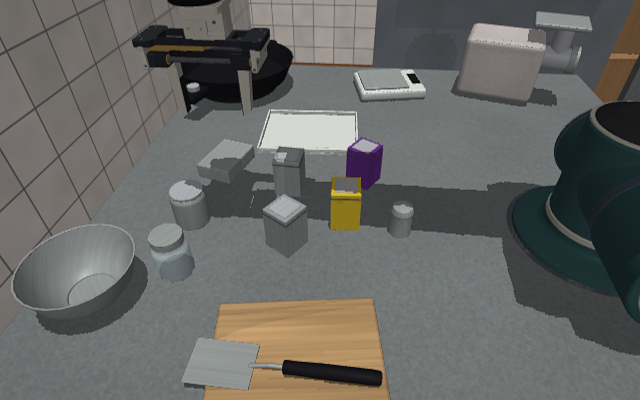

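The scene view shows the bare tins at about (342,187), the left one, and (316,240), the right one. The tray is at (250,335), to the robot's right. The yellow tin is at (286,190) and the purple one at (240,228). Next I'll measure the lids from depth.

```bash
cat > h.py <<'E'
from cell import optics
import numpy as np,cv2
def cloud(n,d):
    i=optics.camera_info(n);K=i["intrinsics"];V=np.linalg.inv(i["view"])
    v,u=np.mgrid[0:400,0:640]
    c=np.stack([(u-K[0,2])/K[0,0]*d,-(v-K[1,2])/K[1,1]*d,-d],-1)
    w=c@V[:3,:3].T+V[:3,3]; w[d<=0]=np.nan
    return w
E
python3 - <<'E'
from h import *
for n in ("scene","side"):
    p=cv2.imread(f"pics/{n}0.png");w=cloud(n,np.load(f"pics/{n}0.npy"))
    z=w[...,2]
    m=((z>.080)&(z<.094)&(w[...,0]>.3)&(w[...,0]<1)).astype(np.uint8)
    k,l,s,c=cv2.connectedComponentsWithStats(m)
    for j in range(1,k):
        if s[j,4]<60: continue
        q=w[l==j]; r=cv2.minAreaRect((q[:,:2]*1000).astype(np.float32))
        print(n,np.round(c[j]),s[j,4],"z",np.round(np.median(q[:,2]),4),"rect",np.round(r[0],1),np.round(r[1],1),round(r[2],1), p[l==j].mean(0).round())
    # tray
    m=((p.min(-1)>200)&(z<.03)&(z>-.01)&(w[...,1]<-.1)).astype(np.uint8)
    k,l,s,c=cv2.connectedComponentsWithStats(m); j=1+s[1:,4].argmax()
    q=w[l==j]; r=cv2.minAreaRect((q[:,:2]*1000).astype(np.float32)); print("tray",n,c[j],s[j,4],r,np.percentile(q[:,2],[2,50,98]))
    # obstacles: heights
    m=((z>.02)&(z<.2)&(w[...,0]>.3)&(w[...,0]<1)&(abs(w[...,1])<.35)).astype(np.uint8)
    k,l,s,c=cv2.connectedComponentsWithStats(m)
    for j in range(1,k):
        if s[j,4]<100: continue
        q=w[l==j]; print("  obj",np.round(c[j]),np.round(q.min(0),3),np.round(q.max(0),3))
E
```

```text
scene [527.  11.] 465 z 0.0868 rect [748.5 950. ] [ 18.7 298.7] 89.5 [ 99. 103. 108.]
scene [517.  70.] 589 z 0.0875 rect [797.4 605.9] [186.2 119.8] 2.5 [23. 20. 21.]
scene [505. 100.] 167 z 0.0874 rect [800.7 497.7] [158.1  51.3] 0.6 [11. 10. 10.]
scene [342. 173.] 512 z 0.0869 rect [555.5  77. ] [55.6 57.1] 58.7 [163. 167. 166.]
scene [285. 178.] 524 z 0.0871 rect [454.3   8.1] [55.6 57. ] 5.4 [ 86. 128. 140.]
scene [433. 177.] 383 z 0.0851 rect [733.1 159.1] [48.9 56.1] 5.9 [153. 159. 156.]
scene [237. 216.] 625 z 0.0872 rect [ 423.  -125.8] [54.5 55.7] 58.2 [163. 125. 149.]
scene [315. 230.] 668 z 0.087 rect [575.  -82.8] [55.7 54.6] 88.3 [123. 125. 124.]
tray scene [250.32008665 342.45163709] 12003 ((562.524169921875, -306.55438232421875), (235.6465301513672, 189.3654327392578), 3.030947208404541) [0.00301455 0.00592762 0.01693526]
  obj [495. 181.] [0.765 0.135 0.02 ] [0.933 0.307 0.078]
  obj [252. 170.] [0.334 0.004 0.02 ] [0.371 0.044 0.068]
  obj [341. 182.] [0.517 0.039 0.02 ] [0.592 0.112 0.091]
  obj [286. 187.] [ 0.427 -0.022  0.02 ] [0.484 0.038 0.091]
  obj [431. 187
[... 977 characters left out ...]
882597 131.35773481] 2896 ((561.7853393554688, -302.4693298339844), (226.7277069091797, 190.64918518066406), 2.3506181240081787) [0.00307819 0.00506138 0.00761324]
  obj [225. 158.] [ 0.677 -0.208  0.02 ] [ 0.782 -0.078  0.037]
  obj [354. 180.] [ 0.385 -0.157  0.02 ] [0.482 0.041 0.09 ]
  obj [289. 168.] [ 0.546 -0.108  0.02 ] [ 0.603 -0.049  0.089]
  obj [189. 202.] [0.713 0.006 0.02 ] [0.778 0.07  0.078]
  obj [285. 222.] [0.517 0.044 0.02 ] [0.592 0.118 0.09 ]
  obj [401. 215.] [0.331 0.012 0.02 ] [0.371 0.052 0.067]
  obj [170. 249.] [0.701 0.134 0.02 ] [0.758 0.191 0.088]
  obj [ 72. 268.] [0.764 0.138 0.02 ] [0.933 0.307 0.078]
  obj [327. 372.] [0.388 0.318 0.02 ] [0.565 0.339 0.036]
```

Emit:
carry_out --plan "-1 0.02 -0.03 0 0 0 0.14; -1 0.04 -0.06 0 0 0 0.28; -1 0.06 -0.09 0 0 0 0.42; -1 0.079 -0.12 0 0 0 0.56; -1 0.079 -0.12 0 0 0 0.56; -1 0.079 -0.12 0 0 0 0.56"

```text
t: 0.85
eef_pos: [0.5551, 0.0788, 0.2181]
orientation: [-0.0, 0.875, 0.485, -0.0]
force: [0.0, -0.2, 0.7]
gripper_width: 0.999
```

```bash
cat >> h.py <<'E'
from scipy.spatial.transform import Rotation as R
from cell import status
def wrist(tag,lo=.080,hi=.094):
    s=status.read_state(); p,d=optics.read_camera("wrist"); cv2.imwrite(f"pics/{tag}.png",p)
    i=optics.camera_info("wrist");K=i["intrinsics"];T=i["tool_from_camera"]
    q=s["orientation"];Rt=R.from_quat([q[1],q[2],q[3],q[0]]).as_matrix()
    v,u=np.mgrid[0:400,0:640]
    c=np.stack([(u-K[0,2])/K[0,0]*d,-(v-K[1,2])/K[1,1]*d,-d],-1)
    t=c@T[:3,:3].T+T[:3,3]; w=t@Rt.T+s["eef_pos"]; w[d<=0]=np.nan
    print("t",round(s["t"],2),"pos",s["eef_pos"].round(4),"jaw yaw",round(np.degrees(np.arctan2(Rt[1,1],Rt[0,1])),1),"tilt",Rt[:,2].round(3),"w",round(s["gripper_width"],3),"F",s["force"].round(2))
    z=w[...,2]; m=((z>lo)&(z<hi)&(w[...,0]>.3)&(w[...,0]<.7)).astype(np.uint8)
    k,l,st,cc=cv2.connectedComponentsWithStats(m)
    for j in range(1,k):
        if st[j,4]<150: continue
        g=w[l==j]; r=cv2.minAreaRect((g[:,:2]*1000).astype(np.float32))
        print(np.round(cc[j]),st[j,4],"z",round(float(np.median(g[:,2])),4),np.round(r[0],1),np.round(r[1],1),round(r[2],1),p[l==j].mean(0).round(), "tool xyz of centre",np.round(Rt.T@(np.array([r[0][0]/1000,r[0][1]/1000,.086])-s["eef_pos"]),4))
    return p,w
E
python3 -c "
from h import *
wrist('w1')"
```

```text
t 0.85 pos [0.5551 0.0788 0.2181] jaw yaw -32.0 tilt [-0.001 -0.    -1.   ] w 0.999 F [ 0.03 -0.15  0.68]
[318. 177.] 3843 z 0.086 [556.   77.8] [54.4 53.4] 56.8 [117. 121. 120.] tool xyz of centre [-0.0003  0.0015  0.1321]
[264. 277.] 1113 z 0.0856 [463.4  29.3] [30.2 64.7] 57.1 [ 84. 165. 180.] tool xyz of centre [-0.0905 -0.0514  0.1322]
[418. 331.] 248 z 0.0856 [ 560.9 -103.6] [15.6 33.8] 64.9 [158. 166. 164.] tool xyz of centre [-0.1516  0.1017  0.1321]
```

Emit:
carry_out --plan "-1 0 0.001 0.04 0 0 0.01; -1 0 0.001 0.08 0 0 0.01; -1 0 0.001 0.12 0 0 0.01; -1 0 0.001 0.15 0 0 0.01; -1 0 0.001 0.17 0 0 0.01; -1 0 0.001 0.18 0 0 0.01; -1 0 0.001 0.18 0 0 0.01; -1 0 0.001 0.18 0 0 0.01"

```text
t: 1.9
eef_pos: [0.5565, 0.0782, 0.0391]
orientation: [0.0, 0.877, 0.48, 0.0]
force: [-0.1, 0.9, 0.2]
gripper_width: 1.003
```

Emit:
carry_out --plan "0 0 0 0 0 0 0; 0.1 0 0 0 0 0 0; 0.2 0 0 0 0 0 0; 0.4 0 0 0 0 0 0; 0.6 0 0 0 0 0 0; 0.6 0 0 0 0 0 0; 0.6 0 0 0 0 0 0; 0.6 0 0 0 0 0 0"

```text
t: 2.9
eef_pos: [0.5564, 0.0782, 0.039]
orientation: [-0.0, 0.877, 0.48, 0.0]
force: [-3.0, 1.0, 1.9]
gripper_width: 0.581
```

```bash
python3 -c "
from cell import status
s=status.read_state();print(s['t'],s['eef_pos'],s['force'],s['torque'],s['gripper_width'],s['joint_torque'])"
```

```text
2.9 [0.55643775 0.07819676 0.03903608] [-3.02420421  1.00240027  1.92288847] [ 0.23464042  0.45402791 -0.04307977] 0.5811866699230914 [-7.28185941e-01 -5.45283473e+01 -5.73388302e+01 -2.67621456e-01
 -6.88510314e-01 -8.92486802e-03]
```

Emit:
carry_out --plan "0.6 0 0 -0.005 0 0 0; 0.6 0 0 -0.015 0 0 0; 0.6 0 0 -0.03 0 0 0; 0.6 0 0 -0.045 0 0 0; 0.6 0 0 -0.05 0 0 0; 0.6 0 0 -0.05 0 0 0; 0.6 0 0 -0.05 0 0 0; 0.6 0 0 -0.05 0 0 0"

```text
t: 3.9
eef_pos: [0.5562, 0.0782, 0.0885]
orientation: [-0.0, 0.877, 0.48, -0.0]
force: [0.6, 0.6, -6.6]
gripper_width: 0.583
```

Emit:
carry_out --plan "0.6 0 0 0 0 0 0; 0.6 0 0 0 0 0 0; 0.6 0 0 0 0 0 0; 0.6 0 0 0 0 0 0"

```text
t: 4.4
eef_pos: [0.5562, 0.0782, 0.0885]
orientation: [-0.0, 0.877, 0.48, -0.0]
force: [-0.6, -0.5, -6.7]
gripper_width: 0.583
```

```bash
python3 -c "
from cell import status,optics
import cv2
s=status.read_state();print(s['t'],s['eef_pos'],s['force'],s['torque'],s['gripper_width'],s['joint_torque'])
p,d=optics.read_camera('side');cv2.imwrite('pics/side1.png',p)
s=status.read_state();print(s['force'])"
```

```text
4.4 [0.55622789 0.07818544 0.08854869] [-0.64774081 -0.46031469 -6.72310576] [ 0.02529874  0.01343071 -0.02031918] 0.5829349074407908 [-3.36863613e-04 -5.75951779e+01 -6.32724452e+01  6.94303075e-02
 -3.04647500e-02  1.30026510e-04]
[-0.87752376 -0.24204975 -7.07797269]
```

View pics/side1.png

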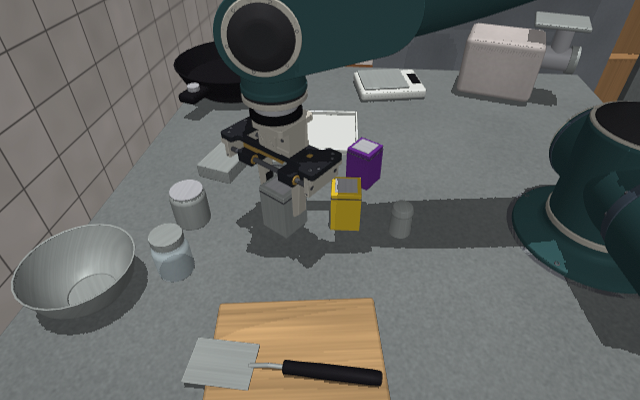

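The side view shows the left tin lifted upright at about (283,208). The force changed by about -7.2 N, so it weighs roughly 0.73 kg. I'll set it back down and weigh the right one as well.

Emit:
carry_out --plan "0.6 0 0 0.015 0 0 0; 0.6 0 0 0.03 0 0 0; 0.6 0 0 0.04 0 0 0; 0.6 0 0 0.045 0 0 0; 0.6 0 0 0.047 0 0 0; 0.6 0 0 0.0485 0 0 0; 0.6 0 0 0.0495 0 0 0; 0.6 0 0 0.0495 0 0 0"

```text
t: 5.45
eef_pos: [0.5562, 0.0782, 0.0392]
orientation: [-0.0, 0.877, 0.48, -0.0]
force: [0.9, 0.3, -6.7]
gripper_width: 0.578
```

Emit:
carry_out --plan "0.6 0 0 0.0004 0 0 0; 0.6 0 0 0.0008 0 0 0; 0.6 0 0 0.0008 0 0 0; 0.6 0 0 0.0008 0 0 0"

```text
t: 5.95
eef_pos: [0.5564, 0.0782, 0.0391]
orientation: [-0.0, 0.877, 0.48, -0.0]
force: [-4.4, -0.2, 4.1]
gripper_width: 0.581
```

Contact is made. I'll release and rise.

Emit:
carry_out --plan "0.1 0 0 0 0 0 0; 0 0 0 0 0 0 0; -0.3 0 0 0 0 0 0; -0.6 0 0 0 0 0 0; -1 0 0 0 0 0 0; -1 0 0 0 0 0 0; -1 0 0 0 0 0 0"

```text
t: 6.82
eef_pos: [0.5564, 0.0782, 0.0391]
orientation: [-0.0, 0.877, 0.48, -0.0]
force: [0.1, 0.2, -0.6]
gripper_width: 0.99
```

Emit:
carry_out --plan "-1 0 0 -0.02 0 0 0; -1 0 0 -0.05 0 0 0; -1 0 0 -0.09 0 0 0; -1 0 0 -0.13 0 0 0; -1 0 0 -0.17 0 0 0; -1 0 0 -0.18 0 0 0; -1 0 0 -0.18 0 0 0"

```text
t: 7.7
eef_pos: [0.5565, 0.0782, 0.2199]
orientation: [0.0, 0.877, 0.48, 0.001]
force: [-0.2, 0.1, -0.8]
gripper_width: 1.004
```

```bash
python3 -c "
from h import *
wrist('w2')
s=status.read_state();q=s['orientation'];Rt=R.from_quat([q[1],q[2],q[3],q[0]]).as_matrix()
print(Rt.T@(np.array([.5745,-.081,.218])-s['eef_pos']))"
```

```text
t 7.7 pos [0.5565 0.0782 0.2199] jaw yaw -32.6 tilt [ 0.001  0.    -1.   ] w 1.004 F [-0.16  0.1  -0.77]
[316. 177.] 3848 z 0.0859 [556.3  77.8] [54.4 54. ] 56.9 [116. 120. 120.] tool xyz of centre [-0.0006 -0.      0.1339]
[264. 277.] 1103 z 0.0856 [464.4  29.1] [30.5 64.7] 55.7 [ 85. 165. 180.] tool xyz of centre [-0.0911 -0.0512  0.1338]
[414. 284.] 181 z 0.0849 [577.5 -55. ] [ 8.8 25.4] 63.0 [128. 136. 134.] tool xyz of centre [-0.101   0.0894  0.1339]
[416. 330.] 183 z 0.0856 [ 558.5 -103.8] [12.3 28.8] 61.6 [154. 163. 160.] tool xyz of centre [-0.1523  0.0996  0.1339]
[-0.12422728  0.10115993  0.00066586]
```

Emit:
carry_out --plan "-1 -0.03 0.025 0 0 0 -0.13; -1 -0.06 0.05 0 0 0 -0.26; -1 -0.09 0.075 0 0 0 -0.39; -1 -0.124 0.101 0 0 0 -0.52; -1 -0.124 0.101 0 0 0 -0.52; -1 -0.124 0.101 0 0 0 -0.52"

```text
t: 8.5
eef_pos: [0.5741, -0.0804, 0.2176]
orientation: [-0.001, 0.725, 0.689, -0.001]
force: [0.3, 0.5, -0.5]
gripper_width: 1.0
```

```bash
python3 -c "
from h import *
wrist('w3')"
```

```text
t 8.5 pos [ 0.5741 -0.0804  0.2176] jaw yaw -2.9 tilt [-0.002  0.001 -1.   ] w 1.0 F [ 0.29  0.51 -0.54]
[286.   9.] 842 z 0.0856 [553.8  50.9] [18.6 45. ] 87.4 [196. 204. 201.] tool xyz of centre [ 0.1301 -0.0267  0.1317]
[163.  76.] 4862 z 0.0859 [455.    8.7] [54.9 54. ] 3.2 [148. 216. 224.] tool xyz of centre [ 0.0829 -0.1232  0.1319]
[319. 178.] 3870 z 0.086 [575.4 -81.3] [53.9 54. ] 86.4 [118. 123. 122.] tool xyz of centre [-0.0009  0.0016  0.1316]
[149. 231.] 3064 z 0.0859 [ 423.4 -124.8] [54.3 54.4] 57.9 [111.  91. 106.] tool xyz of centre [-0.052  -0.1481  0.1318]
```

Emit:
carry_out --plan "-1 -0.001 0.001 0.04 0 0 0.01; -1 -0.001 0.001 0.08 0 0 0.01; -1 -0.001 0.001 0.12 0 0 0.01; -1 -0.001 0.001 0.15 0 0 0.01; -1 -0.001 0.001 0.17 0 0 0.01; -1 -0.001 0.001 0.179 0 0 0.01; -1 -0.001 0.001 0.179 0 0 0.01; -1 -0.001 0.001 0.179 0 0 0.01"

```text
t: 9.55
eef_pos: [0.5755, -0.081, 0.04]
orientation: [-0.0, 0.728, 0.686, 0.0]
force: [-0.1, 0.6, -0.1]
gripper_width: 0.999
```

Emit:
carry_out --plan "0 0 0 0 0 0 0; 0.1 0 0 0 0 0 0; 0.2 0 0 0 0 0 0; 0.4 0 0 0 0 0 0; 0.6 0 0 0 0 0 0; 0.6 0 0 0 0 0 0; 0.6 0 0 0 0 0 0; 0.6 0 0 0 0 0 0"

```text
t: 10.55
eef_pos: [0.5755, -0.0811, 0.04]
orientation: [-0.0, 0.728, 0.686, -0.0]
force: [0.5, 0.4, 0.2]
gripper_width: 0.578
```

Emit:
carry_out --plan "0.6 0 0 -0.005 0 0 0; 0.6 0 0 -0.015 0 0 0; 0.6 0 0 -0.03 0 0 0; 0.6 0 0 -0.045 0 0 0; 0.6 0 0 -0.05 0 0 0; 0.6 0 0 -0.05 0 0 0; 0.6 0 0 -0.05 0 0 0; 0.6 0 0 -0.05 0 0 0"

```text
t: 11.55
eef_pos: [0.5753, -0.081, 0.0895]
orientation: [-0.0, 0.728, 0.686, -0.0]
force: [-0.4, 0.3, -2.3]
gripper_width: 0.578
```

Emit:
carry_out --plan "0.6 0 0 0 0 0 0; 0.6 0 0 0 0 0 0; 0.6 0 0 0 0 0 0; 0.6 0 0 0 0 0 0"

```text
t: 12.05
eef_pos: [0.5753, -0.081, 0.0895]
orientation: [-0.0, 0.728, 0.686, -0.0]
force: [0.1, -0.8, -2.0]
gripper_width: 0.582
```

```bash
python3 -c "
from h import *
p,d=optics.read_camera('side');cv2.imwrite('pics/side2.png',p)
s=status.read_state();print(s['t'],s['eef_pos'],s['force'],s['gripper_width'])"
```

```text
12.1 [ 0.57526629 -0.08102088  0.08948029] [-0.6057766   0.42070593 -2.59533601] 0.5761342024573137
```

View pics/side2.png

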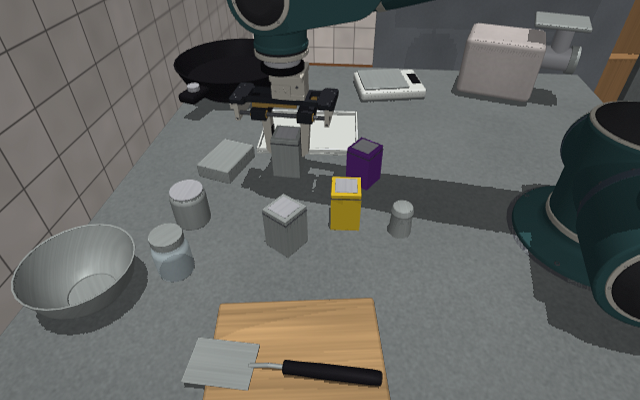

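The right tin is off the bench at about (288,150) and reads about 2.4 N, so it weighs roughly 0.25 kg. The left tin is the heavy one and stands at (285,225). I'll set the right tin back down.

Emit:
carry_out --plan "0.6 0 0 0.015 0 0 0; 0.6 0 0 0.03 0 0 0; 0.6 0 0 0.04 0 0 0; 0.6 0 0 0.045 0 0 0; 0.6 0 0 0.047 0 0 0; 0.6 0 0 0.0485 0 0 0; 0.6 0 0 0.0495 0 0 0; 0.6 0 0 0.05 0 0 0"

```text
t: 13.1
eef_pos: [0.5754, -0.081, 0.04]
orientation: [-0.0, 0.728, 0.686, -0.0]
force: [-2.5, 0.4, 5.7]
gripper_width: 0.58
```

Emit:
carry_out --plan "0.6 0 0 0.0004 0 0 0; 0.6 0 0 0.0006 0 0 0; 0.6 0 0 0.0006 0 0 0"

```text
t: 13.48
eef_pos: [0.5755, -0.081, 0.04]
orientation: [-0.0, 0.728, 0.686, -0.0]
force: [-3.6, 1.4, 6.7]
gripper_width: 0.581
```

Emit:
carry_out --plan "0.1 0 0 0 0 0 0; 0 0 0 0 0 0 0; -0.3 0 0 0 0 0 0; -0.6 0 0 0 0 0 0; -1 0 0 0 0 0 0; -1 0 0 0 0 0 0; -1 0 0 0 0 0 0"

```text
t: 14.35
eef_pos: [0.5755, -0.0811, 0.04]
orientation: [-0.0, 0.728, 0.686, 0.0]
force: [-0.4, 0.6, -0.2]
gripper_width: 0.986
```

Emit:
carry_out --plan "-1 0 0 -0.02 0 0 0; -1 0 0 -0.05 0 0 0; -1 0 0 -0.09 0 0 0; -1 0 0 -0.13 0 0 0; -1 0 0 -0.17 0 0 0; -1 0 0 -0.18 0 0 0; -1 0 0 -0.18 0 0 0"

```text
t: 15.22
eef_pos: [0.5756, -0.0811, 0.2209]
orientation: [0.0, 0.728, 0.686, 0.0]
force: [-0.7, -0.4, 0.1]
gripper_width: 0.998
```

```bash
python3 -c "
from h import *
wrist('w4')
s=status.read_state();q=s['orientation'];Rt=R.from_quat([q[1],q[2],q[3],q[0]]).as_matrix()
print(Rt.T@(np.array([.5564,.078,.218])-s['eef_pos']))"
```

```text
t 15.22 pos [ 0.5756 -0.0811  0.2209] jaw yaw -3.4 tilt [ 0.001 -0.    -1.   ] w 0.998 F [-0.65 -0.36  0.07]
[282.   9.] 853 z 0.0856 [552.9  51.3] [18.3 45. ] 85.8 [196. 203. 201.] tool xyz of centre [ 0.1308 -0.0307  0.1349]
[161.  77.] 4770 z 0.0859 [455.3   8.8] [54.4 54.1] 3.0 [147. 216. 223.] tool xyz of centre [ 0.0826 -0.1256  0.1348]
[316. 177.] 3781 z 0.086 [575.5 -81.2] [53.7 54.2] 86.5 [118. 123. 122.] tool xyz of centre [-0.0002 -0.0003  0.1349]
[150. 230.] 3060 z 0.0859 [ 423.4 -124.9] [55.2 54. ] 57.3 [111.  90. 105.] tool xyz of centre [-0.0528 -0.1495  0.1347]
[ 0.15765605 -0.02833085  0.00167756]
```

Emit:
carry_out --plan "-1 0.04 -0.007 0 0 0 0.13; -1 0.08 -0.014 0 0 0 0.26; -1 0.12 -0.021 0 0 0 0.39; -1 0.158 -0.028 0 0 0 0.51; -1 0.158 -0.028 0 0 0 0.51; -1 0.158 -0.028 0 0 0 0.51"

```text
t: 16.02
eef_pos: [0.5565, 0.078, 0.2186]
orientation: [-0.0, 0.877, 0.481, -0.001]
force: [0.3, -0.9, -0.3]
gripper_width: 1.0
```

```bash
python3 -c "
from h import *
wrist('w5')"
```

```text
t 16.02 pos [0.5565 0.078  0.2186] jaw yaw -32.5 tilt [-0.002 -0.    -1.   ] w 1.0 F [ 0.32 -0.89 -0.28]
[317. 177.] 3857 z 0.086 [556.5  77.8] [54.6 53.9] 57.6 [116. 121. 120.] tool xyz of centre [-1.000e-04  3.000e-04  1.326e-01]
[264. 277.] 1113 z 0.0856 [463.6  29.7] [30.3 64. ] 57.3 [ 82. 162. 177.] tool xyz of centre [-0.0906 -0.0521  0.1328]
[415. 284.] 172 z 0.0848 [576.8 -55.1] [ 8.6 25. ] 68.1 [125. 133. 130.] tool xyz of centre [-0.1011  0.0889  0.1326]
[417. 331.] 203 z 0.0856 [ 560.7 -100.3] [14.3 27.3] 81.5 [156. 165. 162.] tool xyz of centre [-0.1479  0.0997  0.1327]
```

Aligned. Now descend, grip and lift.

Emit:
carry_out --plan "-1 0 0 0.04 0 0 0; -1 0 0 0.08 0 0 0; -1 0 0 0.12 0 0 0; -1 0 0 0.15 0 0 0; -1 0 0 0.17 0 0 0; -1 0 0 0.179 0 0 0; -1 0 0 0.179 0 0 0; -1 0 0 0.179 0 0 0"

```text
t: 17.08
eef_pos: [0.557, 0.0776, 0.041]
orientation: [-0.0, 0.877, 0.48, -0.0]
force: [0.1, -0.3, 1.3]
gripper_width: 0.999
```

Emit:
carry_out --plan "0 0 0 0 0 0 0; 0.1 0 0 0 0 0 0; 0.2 0 0 0 0 0 0; 0.4 0 0 0 0 0 0; 0.6 0 0 0 0 0 0; 0.6 0 0 0 0 0 0; 0.6 0 0 0 0 0 0; 0.6 0 0 0 0 0 0"

```text
t: 18.08
eef_pos: [0.5569, 0.0777, 0.041]
orientation: [-0.0, 0.877, 0.48, -0.0]
force: [-1.5, 1.8, 1.5]
gripper_width: 0.582
```

Emit:
carry_out --plan "0.6 0 0 -0.01 0 0 0; 0.6 0 0 -0.03 0 0 0; 0.6 0 0 -0.055 0 0 0; 0.6 0 0 -0.08 0 0 0; 0.6 0 0 -0.105 0 0 0; 0.6 0 0 -0.125 0 0 0; 0.6 0 0 -0.13 0 0 0; 0.6 0 0 -0.13 0 0 0"

```text
t: 19.08
eef_pos: [0.5568, 0.0776, 0.1708]
orientation: [-0.0, 0.877, 0.48, -0.0]
force: [0.1, 0.2, -7.9]
gripper_width: 0.577
```

```bash
python3 -c "
from h import *
s=status.read_state();q=s['orientation'];Rt=R.from_quat([q[1],q[2],q[3],q[0]]).as_matrix()
print(s['t'],s['force'],s['gripper_width'],s['eef_pos'],Rt.T@(np.array([.562,-.302,s['eef_pos'][2]])-s['eef_pos']))"
```

```text
19.075 [ 0.07582212  0.20679399 -7.8571095 ] 0.5768195168646891 [0.55683238 0.07764946 0.17081144] [-3.17106256e-01  2.08815788e-01 -4.68374298e-05]
```

Emit:
carry_out --plan "0.6 -0.01 0.006 0 0 0 0; 0.6 -0.03 0.02 0 0 0 -0.05; 0.6 -0.055 0.036 0 0 0 -0.12; 0.6 -0.085 0.056 0 0 0 -0.2; 0.6 -0.115 0.076 0 0 0 -0.28; 0.6 -0.145 0.095 0 0 0 -0.36; 0.6 -0.175 0.115 0 0 0 -0.44; 0.6 -0.2 0.132 0 0 0 -0.5"

```text
t: 20.08
eef_pos: [0.5596, -0.1639, 0.1698]
orientation: [-0.001, 0.73, 0.683, -0.001]
force: [0.5, 0.3, -6.8]
gripper_width: 0.579
```

```bash
python3 -c "
from h import *
s=status.read_state();q=s['orientation'];Rt=R.from_quat([q[1],q[2],q[3],q[0]]).as_matrix()
print(s['t'],s['force'],s['gripper_width'],s['eef_pos'],Rt.T@(np.array([.562,-.302,s['eef_pos'][2]])-s['eef_pos']),np.degrees(np.arctan2(Rt[1,1],Rt[0,1])))"
```

```text
20.075 [ 0.47228961  0.33654961 -6.83622894] 0.5788881048168314 [ 0.55961055 -0.16391634  0.16975862] [-1.37612010e-01  1.16507337e-02 -4.45476371e-05] -3.8479700930750296
```

Emit:
carry_out --plan "0.6 -0.03 0.003 0 0 0 -0.04; 0.6 -0.06 0.006 0 0 0 -0.08; 0.6 -0.09 0.009 0 0 0 -0.11; 0.6 -0.118 0.011 0 0 0 -0.11; 0.6 -0.134 0.012 0 0 0 -0.11; 0.6 -0.138 0.012 0 0 0 -0.11; 0.6 -0.138 0.012 0 0 0 -0.11; 0.6 -0.138 0.012 0 0 0 -0.11"

```text
t: 21.08
eef_pos: [0.5624, -0.3016, 0.1698]
orientation: [-0.001, 0.692, 0.722, -0.0]
force: [0.4, 0.1, -6.2]
gripper_width: 0.582
```

```bash
python3 - <<'E'
from h import *
p,d=optics.read_camera('scene');cv2.imwrite('pics/scene3.png',p)
s=status.read_state();print(s['eef_pos'],s['force'])
E
```

```text
[ 0.56245324 -0.30168177  0.16985205] [-0.28390716 -1.51766845 -6.1579918 ]
```

View pics/scene3.png

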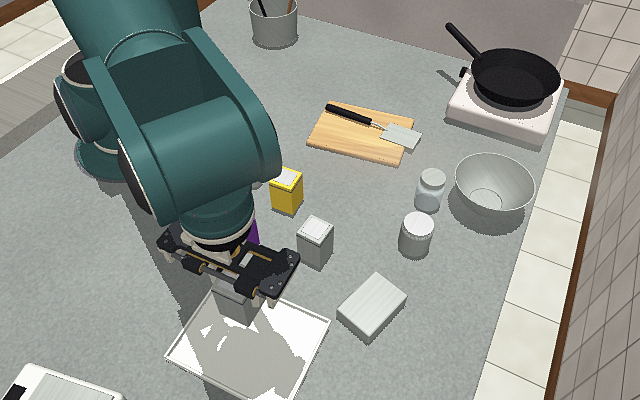

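The held tin hangs over the tray at about (235,300), and the right tin still stands at (315,243). On the tray floor the TCP should be at about z = 0.046. I'll descend and then creep down.

Emit:
carry_out --plan "0.6 0 0 0.015 0 0 0; 0.6 0 0 0.04 0 0 0; 0.6 0 0 0.065 0 0 0; 0.6 0 0 0.09 0 0 0; 0.6 0 0 0.107 0 0 0; 0.6 0 0 0.115 0 0 0; 0.6 0 0 0.119 0 0 0; 0.6 0 0 0.12 0 0 0"

```text
t: 22.12
eef_pos: [0.5625, -0.3018, 0.0503]
orientation: [-0.0, 0.692, 0.722, -0.0]
force: [-1.3, 0.7, -6.7]
gripper_width: 0.58
```

Emit:
carry_out --plan "0.6 0 0 0.001 0 0 0; 0.6 0 0 0.002 0 0 0; 0.6 0 0 0.003 0 0 0; 0.6 0 0 0.0035 0 0 0; 0.6 0 0 0.0035 0 0 0"

```text
t: 22.75
eef_pos: [0.5625, -0.3018, 0.0468]
orientation: [-0.0, 0.692, 0.722, -0.0]
force: [-0.8, 0.7, -7.3]
gripper_width: 0.581
```

Emit:
carry_out --plan "0.6 0 0 0.0004 0 0 0; 0.6 0 0 0.0008 0 0 0; 0.6 0 0 0.0012 0 0 0; 0.6 0 0 0.0012 0 0 0"

```text
t: 23.25
eef_pos: [0.5625, -0.3018, 0.046]
orientation: [-0.0, 0.691, 0.722, -0.0]
force: [-3.8, 1.3, 0.8]
gripper_width: 0.579
```

Emit:
carry_out --plan "0.1 0 0 0.0003 0 0 0; 0 0 0 0.0003 0 0 0; -0.3 0 0 0.0003 0 0 0; -0.6 0 0 0.0003 0 0 0; -1 0 0 0 0 0 0; -1 0 0 0 0 0 0; -1 0 0 0 0 0 0"

```text
t: 24.12
eef_pos: [0.5626, -0.3018, 0.0461]
orientation: [-0.0, 0.691, 0.722, -0.0]
force: [-0.1, -0.1, -0.1]
gripper_width: 0.991
```

Emit:
carry_out --plan "-1 0 0 -0.02 0 0 0; -1 0 0 -0.05 0 0 0; -1 0 0 -0.09 0 0 0; -1 0 0 -0.13 0 0 0; -1 0 0 -0.17 0 0 0; -1 0 0 -0.18 0 0 0; -1 0 0 -0.18 0 0 0; -1 0 0 -0.18 0 0 0"

```text
t: 25.12
eef_pos: [0.5624, -0.3016, 0.2247]
orientation: [-0.001, 0.692, 0.722, -0.001]
force: [0.2, 0.1, -0.1]
gripper_width: 1.004
```

```bash
python3 - <<'E'
from h import *
wrist('w6',.08,.1)
p,d=optics.read_camera('side');cv2.imwrite('pics/side4.png',p)
E
```

```text
t 25.12 pos [ 0.5624 -0.3016  0.2247] jaw yaw 2.5 tilt [-0.002  0.001 -1.   ] w 1.004 F [ 0.22  0.09 -0.14]
[317. 177.] 3905 z 0.091 [ 562.4 -302.1] [54.2 54.4] 2.6 [116. 121. 120.] tool xyz of centre [-0.0006  0.0003  0.1387]
[427. 346.] 328 z 0.0845 [ 679.6 -472.6] [63.   7.5] 54.4 [20. 19. 20.] tool xyz of centre [-0.1761  0.11    0.1383]
```

View pics/side4.png

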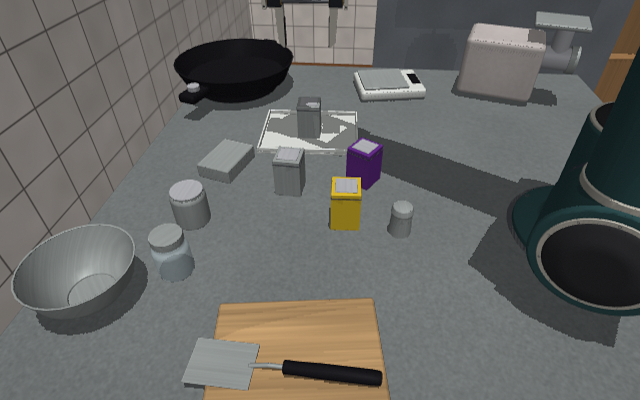

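View pics/w6.png

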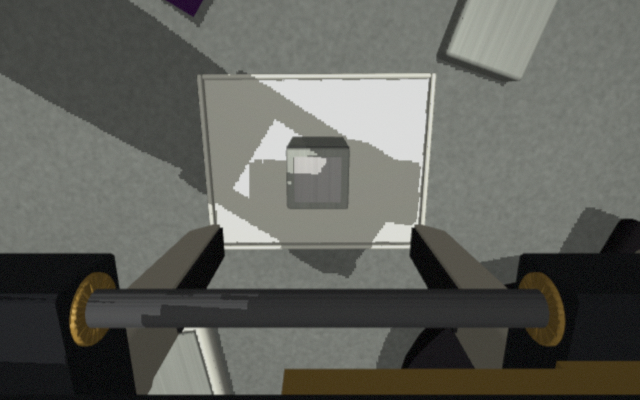

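The side view shows the heavy tin upright in the tray at (310,117) and the light tin upright at (289,170). In the wrist view the tray tin sits at (318,175), in the middle of the tray. The lid measures z = 0.091, as expected on the 5 mm floor.

```bash
python3 -c "
from cell import order
print(order.close_job())"
```

```text
the job is handed in; nothing more can be done
None
```

The heavier tin, the left one, is standing upright in the middle of the white tray, and the lighter right tin is back upright where it was. I handed the job in at about 25 s of the 61 s allowed.

- **Weighing:** I lifted the left tin first, then the right, each about 5 cm clear of the bench. The left read about 7.2 N (roughly 0.73 kg) and the right about 2.4 N (roughly 0.25 kg). I set each down under force control before releasing it.
- **Tray:** after release, the wrist camera put the heavy tin's centre at (0.562, -0.302), with its lid at z = 0.091. That is what a tin standing flat on the 5 mm tray floor should give.
- **Right tin:** its position was (0.5754, -0.0813) before the lift and (0.5755, -0.0812) after. The last side picture shows it still upright there.
- **Disagreement:** the scene and side cameras differed by about 4 mm in y. I used the wrist camera for the final alignment of each grasp.

No check failed. At the end the gripper was open and about 13 cm above the tin's lid, touching nothing.

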